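# Clear the stamp box and flip its lid open

### The arm

A 6-joint arm with a two-finger parallel gripper is mounted at the origin on a cart in front of the work surface, level with it; the furniture and walls round the work are solid. World frame = base frame: x ahead of the robot, y to its left, z up, the work surface at z = 0. Lengths are in m, angles in degrees, forces in N, time in s.
With the tool pointing down it reaches from about 0.25 to 0.725 m from the base axis. Payload 9.7 kg.
Tool frame: the origin (TCP) lies midway between the tips of the shut fingers; the grasp point (between the pads) lies 19 mm behind it (bot.pinch_z is the distance from the TCP to the grasp point, in m); z points along the fingers, x is the direction in which the jaws open and shut, and the axes are right-handed (so a half turn about z gives the same grasp; the last joint's range is limited). The gripper opens to 85 mm and grips with 20 to 120 N. Pads are 22 mm wide; open, the fingers measure 114 mm over their backs; the gripper's body (76 mm by 85 mm) begins 54 mm behind the grasp point. The pads swing forward as they close: fully open they stand 13 mm farther back than shut.
Start: joints at [73.396, 4.979, 10.078, 95.1, 0, 90], TCP at [0.157, 0.527, 0.231] pointing down, gripper open.
Joint ranges: [-179.16, 179.16], [-48.56, 103.87], [-65.8, 70.77], [-126.05, 130.52], [-82.76, 87.17], [-180, 180]. Speed limits (degrees/s): [127.2, 127.2, 147.25, 180, 180, 180].

### API

Orientations are given as [roll, pitch, yaw] about the fixed x, y, z axes, in that order (R = Rz(yaw) Ry(pitch) Rx(roll)).
In Python, from workcell import bot gives the robot as it stands. The module is installed in compiled form; this text tells all that it offers.
- The arm moves only by the shell command python3 -m pendant 'ROWS' [FORCE]. ROWS is JSON, a list of rows, each a list of 7 numbers: the shift along the tool's x, y, z scaled (see below), then the turn, a rotation vector about the tool's x, y, z scaled (see below), then the closure, from 0 (fully open) to 1 (shut). In form: [[tx, ty, tz, wx, wy, wz, jaw], ...]. A call has 1 to 12 rows; each row shifts and turns the pose as measured when the row begins, along the tool's axes as they then stand; what a row does not reach is not made up. The controller multiplies each number of a shift by 0.25 m and each number of a turn by pi rad. A row lasts 1/10 s, in which the tool goes at most 50 mm and 8.59 degrees, less where a joint would pass 70% of its speed; a pose out of reach is approached as far as the arm can. A call with a number of a shift or a turn outside -1 to 1 is refused whole. A call with a gripper value outside its range is refused whole. The fingers move at their own pace and stop on an object; FORCE is the grip in N (left out, the last holds). Time passes only in rows, so rows that do not move let the fingers close. It gives the time, the measured TCP pose, the force and the opening at its end, in the units of the state.
- bot.get_obs(): the state, without advancing time (a new reading comes with each control period).
- bot.camera(name): name is "scene" or "top"; returns the picture (384x512x3 uint8, red, green, blue); there is no depth.
- bot.calibration(name): a dict with "intrinsics" (3x3 intrinsics, pixels), "k1" (the pictures are not rectified: a ray, as slopes to the right and down, at radius r is drawn at 1 + k1 r^2 times it, then the intrinsics apply), "xyz" and "attitude" of the camera in the world. Camera axes: x right, y up, looking along -z (the intrinsics and any distortion apply to the point x, -y, -z); pixel columns grow to the right and rows downward; lengths in m; the calibration is good to about 2 mm. A picture is of the moment at which its call begins. calibration takes no time and is no camera call.
- bot.job_done(): hands the job in, once; it reports no verdict.
The state is a dict: "time": time; "q": joint angles; "qd": joint speeds; "joint_efforts": joint torques, N m; "ee_pos": TCP position; "tcp_rot": TCP orientation; "wrist_force": force on the tool from outside, world axes, zero at the start; "torque": the same for the moment, N m; "opening": finger opening in m.
Only numpy, scipy, OpenCV 4.12 (cv2) and the standard library are available. Lean on these libraries where they do the work, as an engineer would, in place of code of your own. Each camera call takes 0.05 s, during which the arm holds its last target.

### The job

Someone has left a pinch pot standing right in front of the small wooden stamp box. Without gripping or lifting anything, push the pot gently along the table, left or right, until it stands upright wholly beyond that end of the box and no longer in front of it; then put a fingertip under the tab on the lid, lift the lid and tip it over backwards past upright, so that it rests open against its stop by its own weight. Be gentle with pot and lid, leave the stamp, the glaze jar and the cone plug where they are, and finish clear of everything.

Things in the scene. Friction and masses are not known exactly. Their poses are not given: they have to be found in the camera images.
- stamp_box: small wooden box with a lid, fixed to the table, 110 mm deep (x) and 150 mm wide (y) (plinth 12 mm high: 116 x 156), walls 66 mm high, 74 mm with the closed lid (77 at the raised panel of the lid). Origin: centre of its underside. Its own -x side is the front, roughly towards the robot; +x is the back with the hinge; z up
- box_lid (a joint): hinge of the lid, rad: 0 = shut, grows as the front edge rises and swings back; upright at 1.57, balances at about 1.51, falls back by itself beyond that to a hard stop at 1.95 (fully open) and falls shut from less. It turns freely, no latch or spring. The lid is 8 mm thick, 112 mm from hinge line to front edge, 154 mm wide, about 0.15 kg; lifting it by the tab takes about 1 N
- lid_hinge (a point): middle of the hinge line, on the back upper edge of the stamp box, 55 mm behind the box's centre and 66 mm above the table; the line runs along the box's y
- lid_tab (a point): middle of the front end of the lid's tab, on its underside; moves with the lid. With the lid shut it is 66 mm above the table and 79 mm in front of the box's centre. The tab is 60 mm wide (y) and 8 mm thick and juts 24 mm past the front wall of the box, with free space beneath it
- pot: loose clay pinch pot, upright, round, 72 mm across and 64 mm high, about 0.2 kg, open at the top; starts about 140 mm in front of the box's centre, facing the tab. Origin: centre of its underside, z axis up its middle
- stamp_tool: bystander: pale hand stamp, waisted, 31 mm across, 53 mm high, upright on the left (+y) of the stamp box. Origin: centre of its underside
- jar: bystander: glaze jar with screw lid, 56 mm across, 70 mm high, upright on the right (-y) of the stamp box. Origin: centre of its underside
- plug: bystander: small turned walnut cone, 23 mm across, 28 mm high, upright, to the left (+y) of the stamp box and behind the stamp. Origin: centre of its underside
Things that resemble listed ones, but are neither listed nor needed, are in the scene too. Of the things that look like the stamp_box, the larger one is meant.

How it is judged (in metres and radians):
On the way:
1. the pot has been pushed past one end of the box, upright on the table, while the lid is still shut ((y of pot in the frame of stamp_box above 0.1 m or y of pot in the frame of stamp_box below -0.1 m) and angle between pot's own z axis and vertical below 0.15 rad and value of joint box_lid below 0.1 rad), for 0.2 s.
At the end, for the whole second after the job is handed in: the lid rests at its stop (beyond 1.8 rad) and is still; the pot stands upright on the table, at rest, its centre more than 100 mm to the left or right of the box's centre (box frame) (value of joint box_lid above 1.8 rad and velocity of joint box_lid below 0.1 rad/s and (y of pot in the frame of stamp_box above 0.1 m or y of pot in the frame of stamp_box below -0.1 m) and angle between pot's own z axis and vertical below 0.15 rad and height (world z) of pot above -0.01 m and linear speed of pot below 0.02 m/s); the robot touches nothing.
It fails at once if the pot is lifted (more than 12 mm) or tipped (more than 0.4 rad) (height (world z) of pot above 0.012 m or angle between pot's own z axis and vertical above 0.4 rad).
It fails at once if the pot is squeezed or struck (more than 18 N) (contact force between the fingers and pot above 18 N).
It fails at once if the lid is gripped or forced (more than 20 N) (contact force between the fingers and box_lid above 20 N).
It fails at once if the stamp, the glaze jar or the cone plug is moved (more than 20 mm) (distance of any of stamp_tool, jar, plug from where it was at the start of the episode above 0.02 m).
It also fails if it takes over 64 s, if anything falls off the work surface, if the arm or the gripper's body presses on something with over 40 N, if the wrist force passes 120 N, or if a joint passes its speed limit or range.

## Working session

There is one attempt and no reset: what is moved stays moved. The work goes in short steps, Python scripts to look and compute and a shell command to move; the robot and the scene stay as the last step left them, time stands still between calls to the robot, and variables do not carry over. Pictures are saved under pics/ and viewed, and the job is handed in when it is done.

```bash
mkdir -p pics; python3 - <<'E'
from workcell import bot
import cv2
print(bot.get_obs())
for n in("scene","top"):
    im=bot.camera(n); cv2.imwrite(f"pics/{n}0.png",im[:,:,::-1]); print(n,bot.calibration(n))
E
```

```text
{'time': 0.0, 'q': array([7.33954658e+01, 5.00964846e+00, 1.00330748e+01, 9.50970300e+01,
       9.78682969e-04, 9.00001077e+01]), 'qd': array([-0.01804889,  0.05812888,  0.04515097,  0.0515827 ,  0.02059642,
        0.0189457 ]), 'joint_efforts': array([ 6.89547469e-04, -5.20388031e+01,  4.64805257e+01,  1.65151973e-02,
        1.53499495e-04,  7.89862383e-06]), 'ee_pos': array([0.1571026 , 0.52685494, 0.23058462]), 'tcp_rot': array([-1.79999021e+02,  7.36036108e-02,  7.33953581e+01]), 'wrist_force': array([-0.10867063,  0.38564303,  0.36321472]), 'torque': array([-4.48608179e-02,  5.35277971e-05, -2.64655910e-02]), 'opening': 0.08521286784332648}
scene {'intrinsics': array([[465.90165313,   0.        , 259.25368746],
       [  0.        , 465.90165313, 180.26493552],
       [  0.        ,   0.        ,   1.        ]]), 'k1': -0.11685049177241531, 'xyz': array([0.19462286, 0.73976475, 0.7032323 ]), 'attitude': array([  44.62370211,   -0.58581989, -138.42596423])}
top {'intrinsics': array([[381.29528284,   0.        , 258.32595537],
       [  0.        , 381.29528284, 193.00019055],
       [  0.        ,   0.        ,   1.        ]]), 'k1': -0.015313457528731082, 'xyz': array([0.52613127, 0.27833125, 0.90362004]), 'attitude': array([  3.65099542,  -0.57082548, -88.41400942])}
```

View pics/scene0.png

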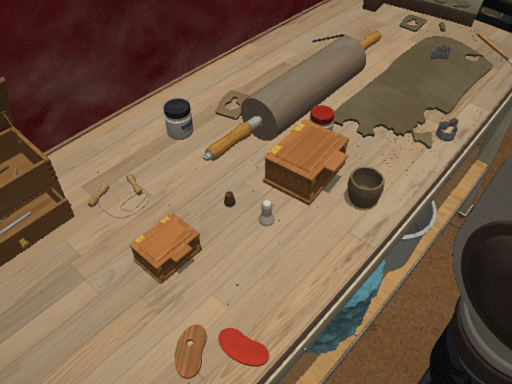

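View pics/top0.png

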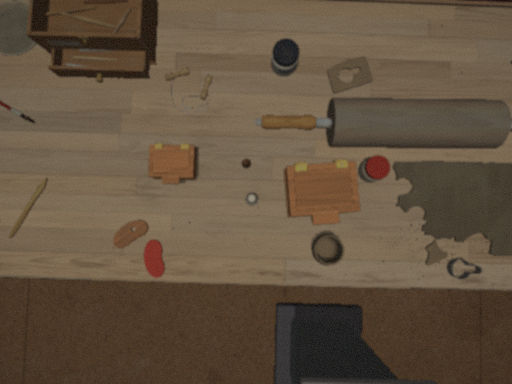

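The top view shows the big box at about (323,190) with its tab at (325,217). The pot is in front at (327,248), the red-lidded jar to the right at (376,168), the stamp at (252,198) and the plug at (246,163). The smaller box at (172,162) is a decoy. Next I measure them.

```bash
cat > h.py <<'E'
from workcell import bot
import numpy as np, cv2
from scipy.spatial.transform import Rotation as R
def ray(n,uv):
    c=bot.calibration(n);K=c["intrinsics"];D=np.array([c["k1"],0,0,0.])
    p=cv2.undistortPoints(np.array(uv,float).reshape(-1,1,2),K,D).reshape(-1,2)
    d=np.c_[p[:,0],-p[:,1],-np.ones(len(p))]
    return np.array(c["xyz"]),d@R.from_euler("xyz",c["attitude"],degrees=True).as_matrix().T
def onz(n,uv,z):
    o,d=ray(n,uv); return o+d*((z-o[2])/d[:,2])[:,None]
def proj(n,P):
    c=bot.calibration(n);P=np.atleast_2d(P)-c["xyz"]
    q=P@R.from_euler("xyz",c["attitude"],degrees=True).as_matrix()
    a=np.c_[q[:,0],-q[:,1],-q[:,2]]
    return cv2.projectPoints(a,np.zeros(3),np.zeros(3),c["intrinsics"],np.array([c["k1"],0,0,0.]))[0].reshape(-1,2)
E
python3 - <<'E'
from h import *
im=cv2.imread("pics/top0.png")
cv2.imwrite("pics/topz.png",cv2.resize(im[140:275,235:400],None,fx=4.5,fy=4.4,interpolation=cv2.INTER_CUBIC))
s=cv2.imread("pics/scene0.png")
cv2.imwrite("pics/scz.png",cv2.resize(s[95:235,215:395],None,fx=4,fy=4,interpolation=cv2.INTER_CUBIC))
hsv=cv2.cvtColor(im,cv2.COLOR_BGR2HSV)
for p in [(300,200),(340,180),(270,230),(327,240),(325,216),(252,198)]: print(p,hsv[p[1],p[0]])
E
```

```text
(300, 200) [ 13 152 111]
(340, 180) [ 14 153 112]
(270, 230) [ 16  74 127]
(327, 240) [20 95 86]
(325, 216) [ 13 147 134]
(252, 198) [ 29  34 148]
```

View pics/topz.png

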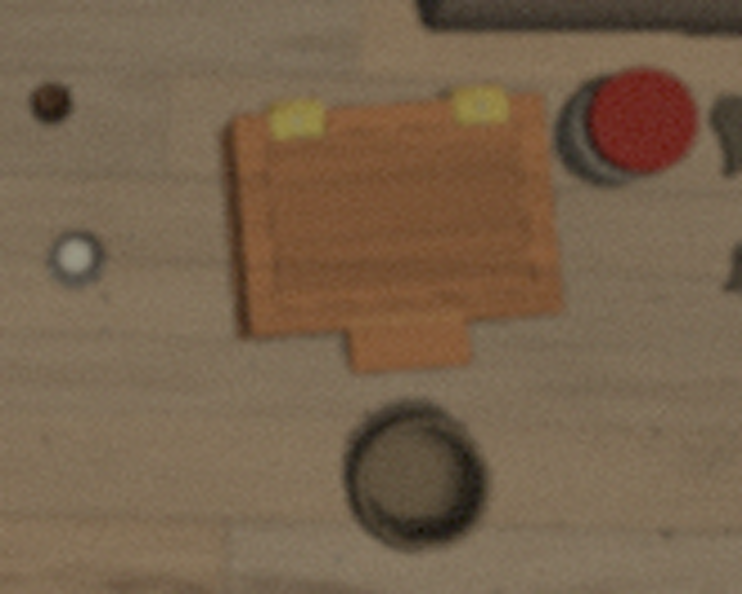

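View pics/scz.png

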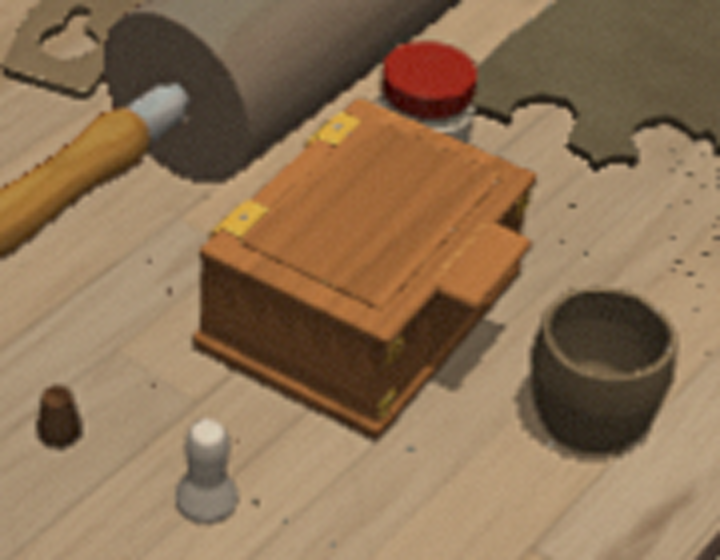

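```bash
python3 - <<'E'
from h import *
def Z(l): return [(235+u/4.5-.4,140+v/4.4-.4) for u,v in l]
c=onz("top",Z([(250,335),(562,312),(543,97),(238,117)]),.074); print(c.round(3)); 
print([np.linalg.norm(c[i]-c[(i+1)%4]).round(3) for i in range(4)])
t=onz("top",Z([(352,372),(471,362)]),.074);print(t.round(3),np.linalg.norm(t[0]-t[1]))
w=c[0]-c[1]+c[3]-c[2]; yaw=np.arctan2(-w[0],w[1]);print("yaw",np.degrees(yaw), "tab yaw",np.degrees(np.arctan2(-(t[0]-t[1])[0],(t[0]-t[1])[1])))
ex=np.array([np.cos(yaw),np.sin(yaw),0]);ey=np.array([-ex[1],ex[0],0])
# lid spans x -57..+55 -> lid centre at -1mm
C=c.mean(0)+ex*.001;print("box C",C,"from tab",t.mean(0)+ex*.079)
p=onz("top",Z([(415,475),(345,475),(485,475),(415,400),(415,550)]),.06);print("pot",p.round(3))
P=p[1:].mean(0)
for n,q in [("pot",P),("stamp",onz("top",Z([(76,257)]),.045)[0]),("plug",onz("top",Z([(52,102)]),.02)[0]),("jar",onz("top",Z([(642,121)]),.07)[0])]:
    print(n,q.round(3),"box frame",((q-C)@ex).round(3),((q-C)@ey).round(3))
# cross-check in scene
print(proj("scene",[*c,*t,P]).round(0))
def S(l): return [(215+u/4-.4,95+v/4-.4) for u,v in l]
sc=onz("scene",S([(385,337),(533,177),(368,98),(202,250),(478,303),(528,240)]),.074);print(sc.round(3))
print(onz("scene",S([(605,335)]),.064),onz("scene",S([(207,505)]),.0),onz("scene",S([(58,435)]),.0))
E
```

```text
[[0.532 0.201 0.074]
 [0.547 0.05  0.074]
 [0.654 0.06  0.074]
 [0.64  0.209 0.074]]
[np.float64(0.152), np.float64(0.108), np.float64(0.15), np.float64(0.109)]
[[0.515 0.151 0.074]
 [0.521 0.094 0.074]] 0.0579261423260311
yaw 5.704618824600503 tab yaw 6.433750424938963
box C [0.59433193 0.13017537 0.074     ] from tab [0.59669572 0.13034993 0.074     ]
pot [[0.464 0.117 0.06 ]
 [0.463 0.152 0.06 ]
 [0.465 0.083 0.06 ]
 [0.501 0.118 0.06 ]
 [0.427 0.117 0.06 ]]
pot [0.464 0.117 0.06 ] box frame -0.131 0.0
stamp [0.569 0.286 0.045] box frame -0.009 0.158
plug [0.653 0.301 0.02 ] box frame 0.075 0.165
jar [0.644 0.01  0.07 ] box frame 0.038 -0.124
[[311. 179.]
 [348. 137.]
 [305. 118.]
 [265. 155.]
 [333. 169.]
 [347. 153.]
 [363. 178.]]
[[0.531 0.202 0.074]
 [0.545 0.055 0.074]
 [0.65  0.06  0.074]
 [0.636 0.214 0.074]
 [0.512 0.153 0.074]
 [0.519 0.098 0.074]]
[[0.45743821 0.11968252 0.064     ]] [[0.56557225 0.28982971 0.        ]] [[0.65151973 0.30571414 0.        ]]
```

Both views agree. The box centre is about (0.594,0.131) at a yaw of about 6°, and the pot is about (0.461,0.118). I'll push the pot left with half-open fingers cradling it, starting by turning the tool to yaw 6°.

```bash
python3 -m pendant '[[0,0,0,0,0,0.0468,0.5],[0,0,0,0,0,0.0468,0.5],[0,0,0,0,0,0.0468,0.5],[0,0,0,0,0,0.0468,0.5],[0,0,0,0,0,0.0468,0.5],[0,0,0,0,0,0.0468,0.5],[0,0,0,0,0,0.0468,0.5],[0,0,0,0,0,0.0468,0.5]]' 20
```

```text
time: 0.9
ee_pos: [0.1568, 0.5257, 0.2271]
tcp_rot: [179.6, 0.2, 4.6]
wrist_force: [0.7, 0.7, 0.4]
opening: 0.0425
```

```bash
python3 -m pendant '[[0.085,0.168,0,0,0,0,0.5],[0.085,0.168,0,0,0,0,0.5],[0.085,0.168,0,0,0,0,0.5],[0.085,0.168,0,0,0,0,0.5],[0.085,0.168,0,0,0,0,0.5],[0.085,0.168,0,0,0,0,0.5],[0.085,0.168,0,0,0,0,0.5],[0.085,0.168,0,0,0,0,0.5],[0.085,0.168,0,0,0,0,0.5],[0.085,0.168,0,0,0,0,0.5],[0.085,0.168,0,0,0,0,0.5],[0,0,0,0,0,0,0.5]]'; python3 -c "
from workcell import bot;print(bot.get_obs()['q'])"
```

```text
time: 2.1
ee_pos: [0.4307, 0.0648, 0.225]
tcp_rot: [179.2, 0.3, 4.4]
wrist_force: [-0.8, -0.1, -0.1]
opening: 0.0428
[  9.03184261 -10.30511763  -5.3314654   95.37488604  -0.72466575
  94.65975538]
```

```bash
python3 -m pendant '[[0.146,0.064,0,0.0044,0,-0.009,0.5],[0,0,0,0,0,0,0.5],[0,0,0.16,0,0,0,0.5],[0,0,0.16,0,0,0,0.5],[0,0,0.14,0,0,0,0.5],[0,0,0.1,0,0,0,0.5],[0,0,0,0,0,0,0.5]]'; python3 - <<'E'
from h import *
cv2.imwrite("pics/t1.png",bot.camera("top")[140:290,200:420,::-1].repeat(3,0).repeat(3,1))
cv2.imwrite("pics/s1.png",bot.camera("scene")[:,:,::-1])
E
```

```text
time: 2.8
ee_pos: [0.4664, 0.0522, 0.0789]
tcp_rot: [-179.9, 0.5, 5.9]
wrist_force: [0.0, 0.7, 0.3]
opening: 0.0427
```

View pics/t1.png

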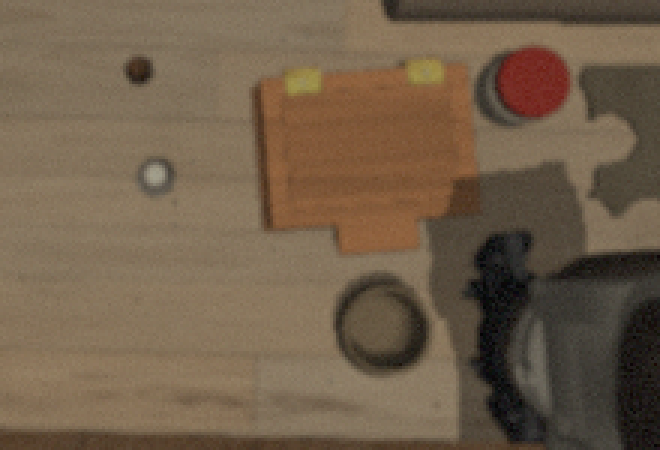

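View pics/s1.png

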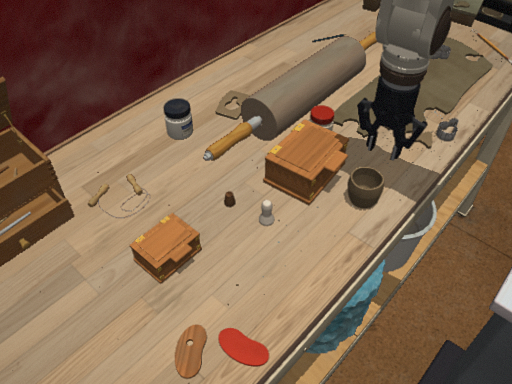

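```bash
python3 - <<'E'
from h import *
s=bot.camera("scene")[50:200,320:480,::-1]
s=cv2.resize(s,None,fx=4.8,fy=4,interpolation=cv2.INTER_CUBIC);s=cv2.convertScaleAbs(s,alpha=1.8,beta=20)
cv2.imwrite("pics/s2.png",s)
t=bot.camera("top")[200:300,330:460,::-1]
cv2.imwrite("pics/t2.png",cv2.convertScaleAbs(cv2.resize(t,None,fx=6,fy=6,interpolation=cv2.INTER_CUBIC),alpha=2.5,beta=20))
E
```

```text
(no output)
```

View pics/s2.png

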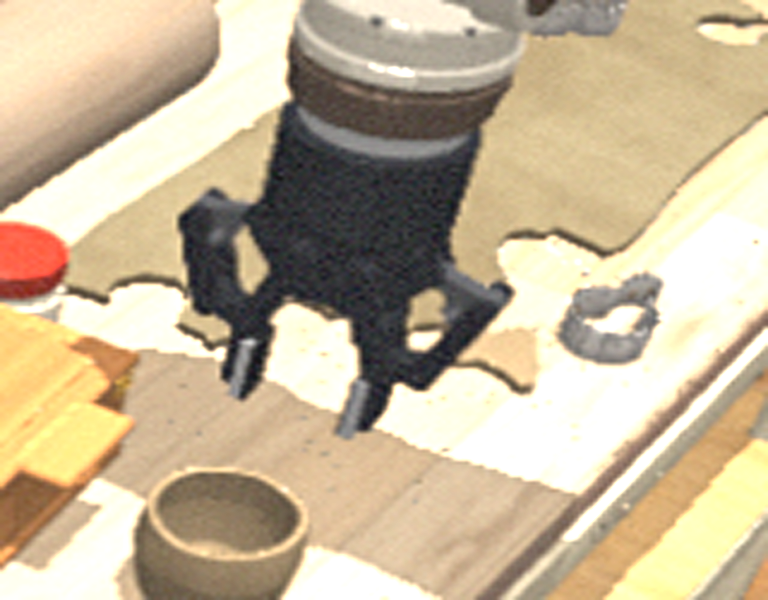

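View pics/t2.png

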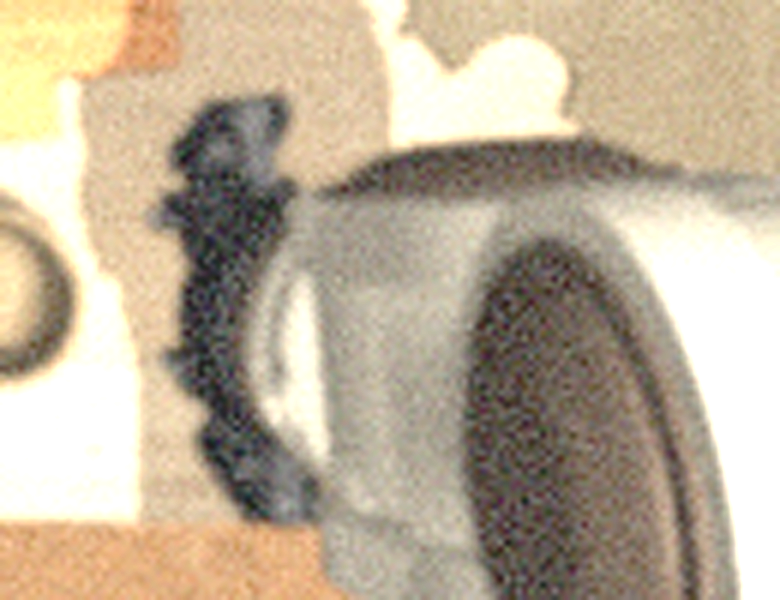

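```bash
python3 - <<'E'
from h import *
o=bot.get_obs();T=o["ee_pos"];print(T)
a=np.radians(6);ex=np.array([np.cos(a),np.sin(a),0]);ey=np.array([-ex[1],ex[0],0])
for n,px in [("outer top",(185,215)),("outer low",(200,300)),("tip near",(240,395)),("tip far",(350,435)),("far knee",(430,385)),("far knuckle",(510,290))]:
    O,d=ray("scene",[(320+px[0]/4.8,50+px[1]/4)]);d=d[0]
    P=O+d*(((T-O)@ey)/(d@ey)); print(n,"jaw-x",((P-T)@ex).round(3),"above TCP",(P-T)[2].round(3))
E
```

```text
[0.46964332 0.05216601 0.08410344]
outer top jaw-x 0.065 above TCP 0.088
outer low jaw-x 0.05 above TCP 0.043
tip near jaw-x 0.022 above TCP -0.006
tip far jaw-x -0.029 above TCP -0.006
far knee jaw-x -0.054 above TCP 0.04
far knuckle jaw-x -0.07 above TCP 0.106
```

The gripper's knees stick out about 50 mm sideways at 40 mm above the tip, which would brush the tab. So I'll push with the jaw narrower, a bit higher, and slightly away from the box.

```bash
python3 -m pendant '[[-0.02,0,0.1,0,0,0,0.68],[0,0,0.096,0,0,0,0.68],[0,0,0,0,0,0,0.68],[-0.001,-0.016,0,0,0,0,0.68],[-0.001,-0.016,0,0,0,0,0.68],[-0.001,-0.016,0,0,0,0,0.68],[-0.001,-0.016,0,0,0,0,0.68],[-0.001,-0.016,0,0,0,0,0.68],[-0.001,-0.016,0,0,0,0,0.68],[-0.001,-0.016,0,0,0,0,0.68],[-0.001,-0.016,0,0,0,0,0.68],[0,0,0,0,0,0,0.68]]'; python3 - <<'E'
from h import *
t=cv2.resize(bot.camera("top")[140:290,230:420,::-1],None,fx=4,fy=4);s=bot.camera("scene")[70:220,230:430,::-1]
cv2.imwrite("pics/t3.png",cv2.convertScaleAbs(t,alpha=2));cv2.imwrite("pics/s3.png",cv2.resize(s,None,fx=4,fy=4))
E
```

```text
time: 4.2
ee_pos: [0.4658, 0.0874, 0.0474]
tcp_rot: [-179.9, -0.9, 5.9]
wrist_force: [0.1, -2.1, 0.3]
opening: 0.0275
```

View pics/t3.png

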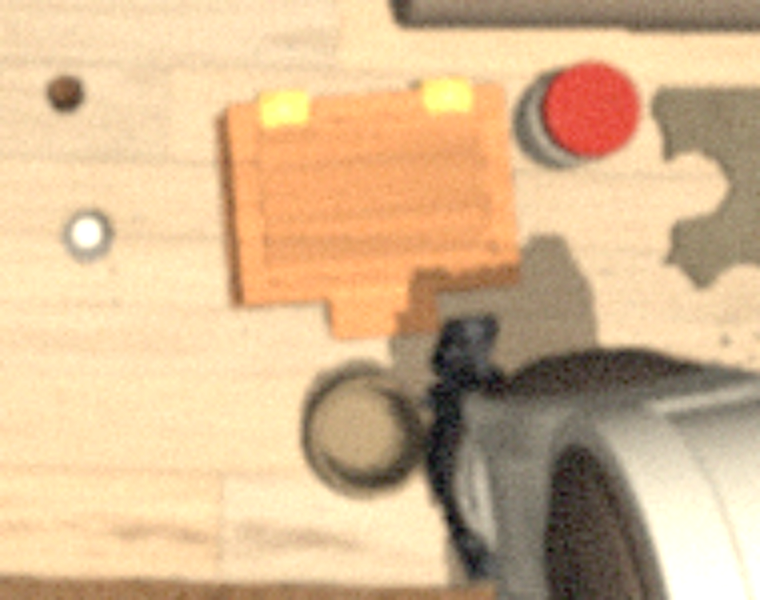

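View pics/s3.png

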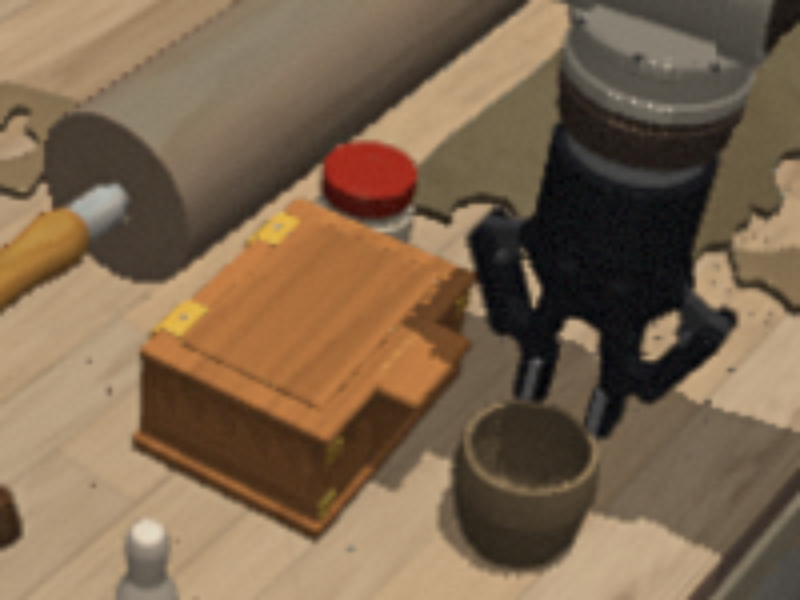

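Fingers are just at the pot and stand 12 mm high of plan. I'll back off a little, lower, and carry on.

```bash
python3 -m pendant '[[-0.012,0.024,0,0,0,0,0.68],[0,0,0.05,0,0,0,0.68],[0,-0.016,0,0,0,0,0.68],[-0.002,-0.018,0,0,0,0,0.68],[-0.002,-0.02,0,0,0,0,0.68],[-0.002,-0.02,0,0,0,0,0.68],[-0.002,-0.02,0,0,0,0,0.68],[-0.002,-0.02,0,0,0,0,0.68],[-0.002,-0.02,0,0,0,0,0.68],[-0.002,-0.02,0,0,0,0,0.68],[-0.002,-0.02,0,0,0,0,0.68],[0,0,0,0,0,0,0.68]]'; python3 - <<'E'
from h import *
t=cv2.resize(bot.camera("top")[140:290,230:420,::-1],None,fx=4,fy=4);s=bot.camera("scene")[70:220,230:430,::-1]
cv2.imwrite("pics/t4.png",cv2.convertScaleAbs(t,alpha=2));cv2.imwrite("pics/s4.png",cv2.resize(s,None,fx=4,fy=4))
E
```

```text
time: 5.5
ee_pos: [0.4544, 0.127, 0.0336]
tcp_rot: [-179.9, -1.0, 5.8]
wrist_force: [-0.3, -0.6, -0.3]
opening: 0.0276
```

View pics/t4.png

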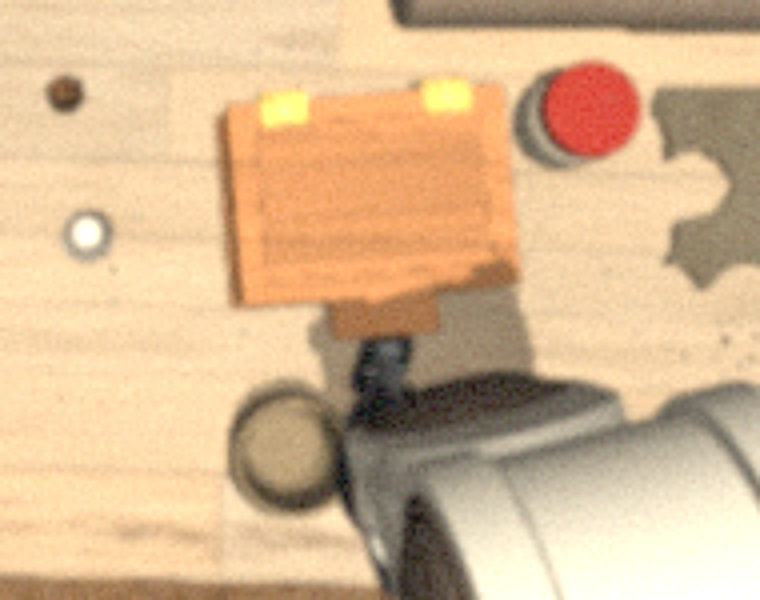

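View pics/s4.png

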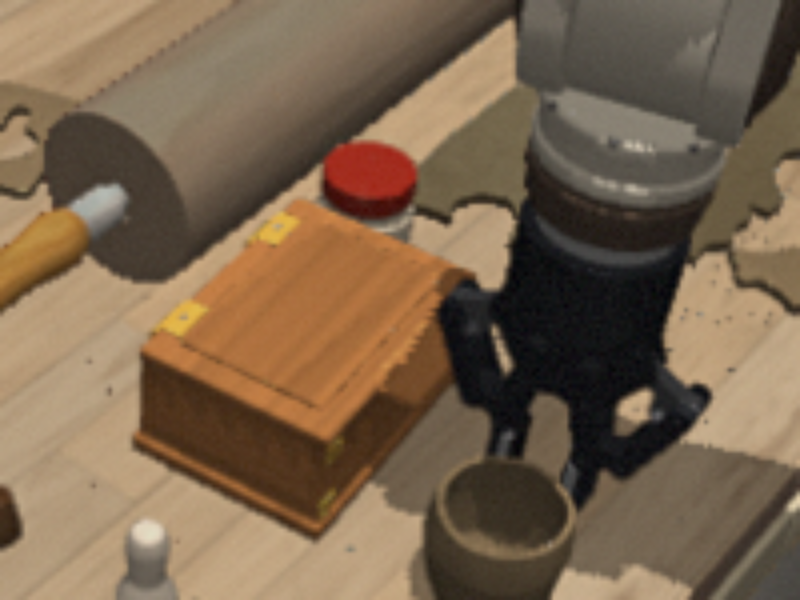

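The pot is moving cleanly, upright and centred in the fingers; about 75 mm remain.

```bash
python3 -m pendant '[[0.001,-0.02,0,0,0,0,0.68],[0.001,-0.022,0,0,0,0,0.68],[0.001,-0.022,0,0,0,0,0.68],[0.001,-0.022,0,0,0,0,0.68],[0.001,-0.022,0,0,0,0,0.68],[0.001,-0.022,0,0,0,0,0.68],[0.001,-0.022,0,0,0,0,0.68],[0.001,-0.022,0,0,0,0,0.68],[0.001,-0.022,0,0,0,0,0.68],[0.001,-0.022,0,0,0,0,0.68],[0.001,-0.022,0,0,0,0,0.68],[0,-0.01,0,0,0,0,0.68]]'; python3 -m pendant '[[0,-0.015,0,0,0,0,0.68],[0,-0.015,0,0,0,0,0.68],[0,-0.012,0,0,0,0,0.68],[0,-0.008,0,0,0,0,0.68],[0,0,0,0,0,0,0.68]]'; python3 - <<'E'
from h import *
t=cv2.resize(bot.camera("top")[140:290,220:410,::-1],None,fx=4,fy=4)
cv2.imwrite("pics/t5.png",cv2.convertScaleAbs(t,alpha=2))
E
```

```text
time: 6.8
ee_pos: [0.4507, 0.194, 0.0336]
tcp_rot: [-179.9, -0.9, 5.8]
wrist_force: [0.1, -1.5, 0.0]
opening: 0.0274
time: 7.3
ee_pos: [0.4492, 0.2078, 0.0336]
tcp_rot: [-179.9, -0.9, 5.8]
wrist_force: [-0.3, -1.4, 0.1]
opening: 0.0273
```

View pics/t5.png

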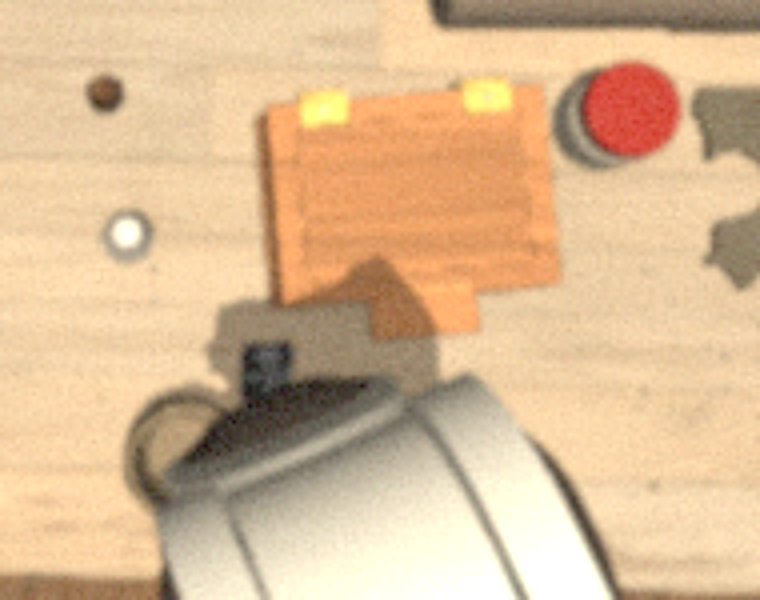

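```bash
python3 -m pendant '[[0,0.02,0,0,0,0,0.68],[0,0.03,0,0,0,0,0.68],[0,0.04,0,0,0,0,0.68],[0,0.04,-0.05,0,0,0,0.68],[0,0.04,-0.15,0,0,0,1],[0,0.04,-0.15,0,0,0,1],[0,0.1,-0.15,0,0,0,1],[0,0.1,-0.15,0,0,0,1],[0,0.1,0,0,0,0,1],[0,0.1,0,0,0,0,1],[0,0,0,0,0,0,1]]'; python3 - <<'E'
from h import *
t=bot.camera("top");s=bot.camera("scene")
cv2.imwrite("pics/t6.png",cv2.convertScaleAbs(cv2.resize(t[140:290,220:410,::-1],None,fx=4,fy=4,interpolation=cv2.INTER_CUBIC),alpha=2));cv2.imwrite("pics/s6.png",s[:,:,::-1])
print(bot.get_obs()['q'])
E
```

```text
time: 8.45
ee_pos: [0.461, 0.0423, 0.2099]
tcp_rot: [180.0, -1.2, 5.7]
wrist_force: [-0.5, 0.4, 0.5]
opening: 0.0
[ 5.44998095e+00 -8.51570866e+00 -5.55780233e+00  9.17806266e+01
  4.10493712e-02  8.97307699e+01]
```

View pics/t6.png

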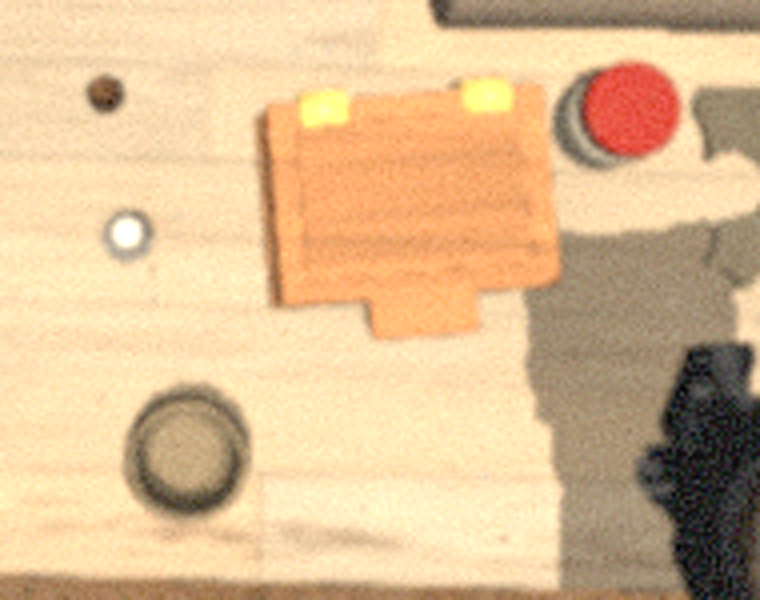

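View pics/s6.png

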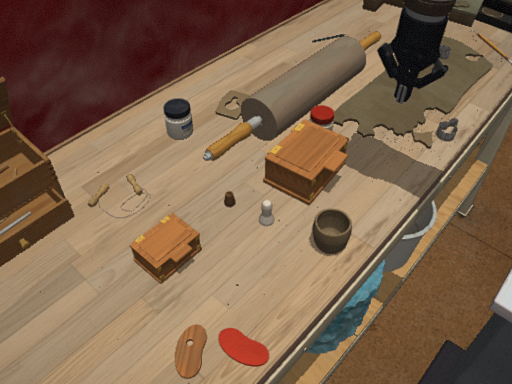

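The pot stands upright, centred near (267,252) in the top image, beyond the left end, and the bystanders have not moved. Next I turn the jaw axis horizontal and then pitch the tool forward.

```bash
python3 - <<'E'
from h import *
P=onz("top",[(266.6,252.1)],.06)[0];a=np.radians(6);ex=np.array([np.cos(a),np.sin(a),0]);ey=np.array([-ex[1],ex[0],0]);d=P-[.594,.131,0];print(P,d@ex,d@ey)
E
python3 -m pendant '[[0,0,0,0,0,0.0465,1],[0,0,0,0,0,0.0465,1],[0,0,0,0,0,0.0465,1],[0,0,0,0,0,0.0465,1],[0,0,0,0,0,0.0465,1],[0,0,0,0,0,0.0465,1],[0,0,0,0,0,0.0465,1],[0,0,0,0,0,0.0465,1],[0,0,0,0,0,0.0465,1],[0,0,0,0,0,0.0465,1],[0,0,0,0,0,0.035,1],[0,0,0,0,0,0,1]]'
python3 -m pendant '[[0,0,0,0.04,0,0,1],[0,0,0,0.044,0,0,1],[0,0,0,0.044,0,0,1],[0,0,0,0.044,0,0,1],[0,0,0,0.044,0,0,1],[0,0,0,0.044,0,0,1],[0,0,0,0,0,0,1]]'
python3 -c "
from workcell import bot;print(bot.get_obs()['q'])"
```

```text
[0.45065203 0.24964966 0.06      ] -0.13016042297772573 0.1329836316496418
time: 9.75
ee_pos: [0.4575, 0.0396, 0.2086]
tcp_rot: [-179.2, 0.8, -85.4]
wrist_force: [0.3, -0.3, 0.4]
opening: -0.0001
time: 10.45
ee_pos: [0.5042, 0.0454, 0.2004]
tcp_rot: [-134.9, 0.9, -84.7]
wrist_force: [-1.9, -0.4, -0.4]
opening: 0.0001
[  4.426737   -48.34682295 -45.23931679  48.01151925   1.27906219
 180.00319216]
```

The last joint sits at its 180° end and joint 2 is near its limit. I'll move forward and take the half-turn back, so joint 6 ends near 0.

```bash
python3 -m pendant '[[0,-0.1,0.1,0,0,-0.02,1],[0,-0.1,0.1,0,0,0,1],[0,-0.08,0.06,0,0,0,1],[0,0,0,0,0,-0.046,1],[0,0,0,0,0,-0.046,1],[0,0,0,0,0,-0.046,1],[0,0,0,0,0,-0.046,1],[0,0,0,0,0,-0.046,1],[0,0,0,0,0,-0.046,1],[0,0,0,0,0,-0.046,1],[0,0,0,0,0,-0.046,1],[0,0,0,0,0,-0.046,1]]'
python3 -m pendant '[[0,0,0,0,0,-0.046,1],[0,0,0,0,0,-0.046,1],[0,0,0,0,0,-0.046,1],[0,0,0,0,0,-0.046,1],[0,0,0,0,0,-0.046,1],[0,0,0,0,0,-0.046,1],[0,0,0,0,0,-0.046,1],[0,0,0,0,0,-0.046,1],[0,0,0,0,0,-0.046,1],[0,0,0,0,0,-0.046,1],[0,0,0,0,0,-0.046,1],[0,0,0,0,0,-0.046,1]]'
python3 -c "
from workcell import bot;print(bot.get_obs()['q'])"
```

```text
time: 11.65
ee_pos: [0.5961, 0.0671, 0.2071]
tcp_rot: [-169.3, -43.4, -8.2]
wrist_force: [0.3, -0.3, -0.2]
opening: 0.0001
time: 12.85
ee_pos: [0.5891, 0.0763, 0.212]
tcp_rot: [136.3, 0.9, 99.2]
wrist_force: [-0.5, 0.1, 0.0]
opening: 0.0001
[  6.94812946 -32.02309066 -35.34827731  42.94119177   0.90688975
  -2.20315262]
```

```bash
cat > ik.py <<'E'
import numpy as np
from scipy.optimize import fsolve
from workcell import bot
o=bot.get_obs()
D=[((5.0096,10.033,95.097),(.1571026,.52685494,.23058)),((-10.305,-5.331,95.375),(.4307,.0648,.225)),((-8.516,-5.558,91.78),(.461,.0423,.2099)),((-48.347,-45.239,48.01),(.5042,.0454,.2004)),(o['q'][1:4],o['ee_pos'])]
A=[];b=[]
def rows(q):
    q=np.radians(q);e=q[0]-q[1];p=e+q[2];s,c=np.sin,np.cos
    return [[1,0,s(q[0]),c(q[0]),c(e),s(e),c(p)],[0,1,c(q[0]),-s(q[0]),-s(e),c(e),-s(p)]]
for q,T in D: A+=rows(q);b+=[np.hypot(T[0],T[1]),T[2]]
A=np.array(A);b=np.array(b);X,*r=np.linalg.lstsq(A,b,rcond=1e-3);print(X.round(3),"res",(A@X-b).round(4))
def ik(r,z,p,g=(-20,-20,40)):
    f=lambda q:[*(np.array(rows(q))@X-[r,z]),np.radians(q[0]-q[1]+q[2]-p)]
    q,_,k,_=fsolve(f,g,full_output=1);return q.round(1),k
E
python3 - <<'E'
from ik import *
for p in (15,20,30,40):
    for r,z in ((.42,.05),(.47,.05),(.52,.05),(.55,.09),(.6,.15),(.67,.19)):
        print(p,r,z,*ik(r,z,p))
E
```

```text
[ 0.002  0.158  0.42  -0.     0.517  0.038  0.428] res [-0.0001  0.0003  0.0001  0.0002  0.     -0.0006 -0.0001 -0.      0.
  0.0001]
15 0.42 0.05 [-69.7 -93.9  -9.4] 5
15 0.47 0.05 [-88.6 -93.6  10. ] 4
15 0.52 0.05 [-71.4 -90.2  -3.8] 1
15 0.55 0.09 [-55.9 -81.9 -11. ] 1
15 0.6 0.15 [-45.  -71.1 -11.1] 1
15 0.67 0.19 [-31.2 -60.  -13.8] 1
20 0.42 0.05 [-116.6  -93.7   42.9] 4
20 0.47 0.05 [-120.4  -94.1   46.6] 4
20 0.52 0.05 [-68.4 -85.5   2.9] 1
20 0.55 0.09 [-56.6 -77.9  -1.3] 1
20 0.6 0.15 [-45.5 -67.1  -1.6] 1
20 0.67 0.19 [-31.9 -56.1  -4.2] 1
30 0.42 0.05 [-120.7  -86.7   64. ] 1
30 0.47 0.05 [-84.3 -81.3  33. ] 1
30 0.52 0.05 [-59.1 -75.4  13.6] 1
30 0.55 0.09 [-51.6 -68.5  13.1] 1
30 0.6 0.15 [-42.  -57.9  14. ] 1
30 0.67 0.19 [-29.7 -47.1  12.6] 1
40 0.42 0.05 [-82.6 -74.2  48.5] 1
40 0.47 0.05 [-64.4 -70.1  34.3] 1
40 0.52 0.05 [-49.2 -65.3  23.9] 1
40 0.55 0.09 [-43.7 -58.5  25.1] 1
40 0.6 0.15 [-35.4 -47.9  27.5] 1
40 0.67 0.19 [-24.4 -36.9  27.5] 1
```

```bash
python3 - <<'E'
from ik import *
for p in (45,50,55):
    for r,z in ((.51,.2),(.515,.09),(.51,.04),(.525,.04),(.54,.04)):
        print(p,r,z,*ik(r,z,p))
print(bot.get_obs()['ee_pos'])
E
```

```text
[ 0.002  0.158  0.42  -0.     0.517  0.038  0.428] res [-0.0001  0.0003  0.0001  0.0002  0.     -0.0006 -0.0001 -0.      0.
  0.0001]
45 0.51 0.2 [-47.6 -44.9  47.7] 1
45 0.515 0.09 [-46.8 -56.8  35. ] 1
45 0.51 0.04 [-46.1 -62.1  29. ] 1
45 0.525 0.04 [-42.5 -60.6  26.9] 1
45 0.54 0.04 [-39. -59.  25.] 1
50 0.51 0.2 [-42.3 -39.9  52.4] 1
50 0.515 0.09 [-41.5 -51.7  39.8] 1
50 0.51 0.04 [-40.9 -57.   33.9] 1
50 0.525 0.04 [-37.7 -55.5  32.2] 1
50 0.54 0.04 [-34.5 -53.9  30.7] 1
55 0.51 0.2 [-37.1 -34.8  57.2] 1
55 0.515 0.09 [-36.3 -46.6  44.7] 1
55 0.51 0.04 [-35.7 -51.9  38.8] 1
55 0.525 0.04 [-32.8 -50.3  37.4] 1
55 0.54 0.04 [-30.  -48.7  36.2] 1
[0.58910298 0.07633567 0.21195268]
```

```bash
cat > d.py <<'E'
import sys
from h import *
def T():
    o=bot.get_obs();return o["ee_pos"],R.from_euler("xyz",o["tcp_rot"],degrees=True)
a=np.radians(6);ex=np.array([np.cos(a),np.sin(a),0]);ey=np.array([-ex[1],ex[0],0]);B=np.array([.594,.131,0])
def st():
    p,r=T();z=r.as_matrix()[:,2];d=p-B
    print("box frame",(d@ex).round(4),(d@ey).round(4),p[2].round(4),"pitch",np.degrees(np.arcsin(-z[2])).round(1),"az",np.degrees(np.arctan2(z[1],z[0])).round(1),"F",bot.get_obs()["wrist_force"].round(1))
def to(xb,yb,z):
    p,r=T();g=B+ex*xb+ey*yb;g[2]=z;print((xb,yb,z),"tool units total",(r.inv().apply(g-p)/.25).round(3))
def dd(dx,dy,dz):
    p,r=T();print((dx,dy,dz),"units",(r.inv().apply(ex*dx+ey*dy+[0,0,dz])/.25).round(4))
st()
E
python3 - <<'E'
from d import *
to(-.099,0,.2)
dd(0,0,-.04)
E
```

```text
box frame -0.0106 -0.0539 0.212 pitch 46.3 az 8.3 F [-0.5  0.1  0. ]
(-0.099, 0, 0.2) tool units total [ 0.235 -0.277 -0.204]
(0, 0, -0.04) units [ 0.0024 -0.1106  0.1156]
```

```bash
python3 -m pendant '[[0.08,-0.092,-0.068,0,0,0,1],[0.08,-0.092,-0.068,0,0,0,1],[0.08,-0.092,-0.068,0,0,0,1],[0,0,0,0,0,0,1]]'; python3 - <<'E'
from d import *
to(-.099,0,.1)
print(bot.get_obs()["q"].round(1))
E
```

```text
time: 13.25
ee_pos: [0.4903, 0.124, 0.2004]
tcp_rot: [136.6, 1.0, 99.5]
wrist_force: [0.9, -0.1, 0.3]
opening: 0.0001
box frame -0.1038 0.0039 0.2004 pitch 46.6 az 8.4 F [ 0.9 -0.1  0.3]
(-0.099, 0, 0.1) tool units total [-0.01  -0.263  0.304]
[ 17.8 -46.2 -43.3  49.8  -6.4   5.4]
```

```bash
python3 -m pendant '[[-0.004,-0.088,0.101,0,0,0,1],[-0.003,-0.088,0.101,0,0,0,1],[-0.003,-0.088,0.101,0,0,0,1],[0,0,0,0,0,0,1]]'; python3 - <<'E'
from d import *
to(-.099,0,.044)
print(bot.get_obs()["q"].round(1))
t=bot.camera("top");s=bot.camera("scene")
cv2.imwrite("pics/t7.png",cv2.convertScaleAbs(cv2.resize(t[140:290,220:410,::-1],None,fx=4,fy=4,interpolation=cv2.INTER_CUBIC),alpha=2));cv2.imwrite("pics/s7.png",cv2.resize(s[70:220,230:430,::-1],None,fx=4,fy=4))
E
```

```text
time: 13.65
ee_pos: [0.4945, 0.1236, 0.1019]
tcp_rot: [136.4, 0.8, 99.8]
wrist_force: [-0.8, -0.6, 0.3]
opening: -0.0
box frame -0.0997 0.0031 0.1019 pitch 46.4 az 8.9 F [-0.8 -0.6  0.3]
(-0.099, 0, 0.044) tool units total [-0.009 -0.159  0.169]
[ 17.3 -46.2 -54.4  38.5  -5.8   4.9]
```

View pics/t7.png

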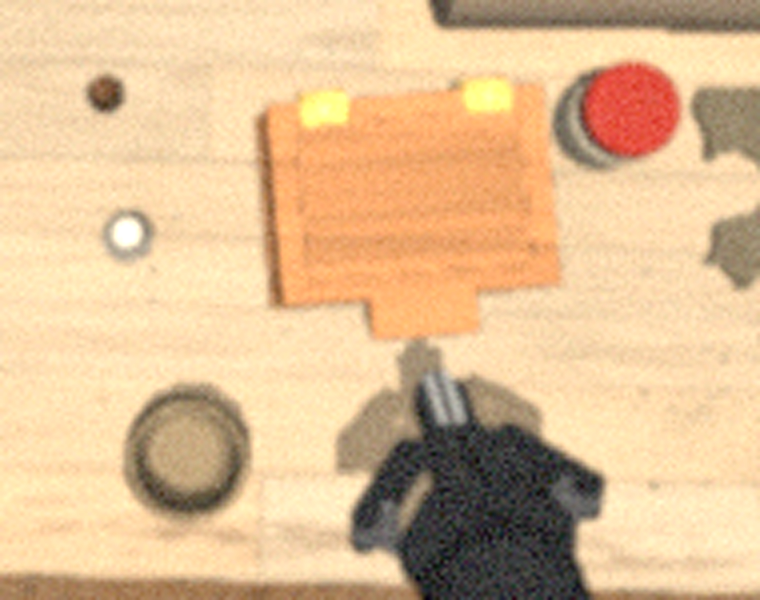

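View pics/s7.png

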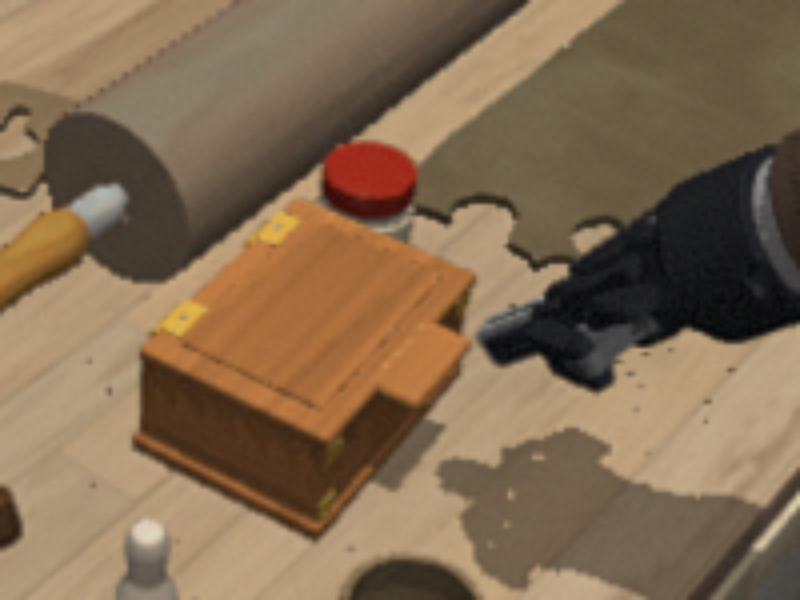

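The finger is centred ahead of the tab with a clear gap. Descending, then moving under the tab.

```bash
python3 -m pendant '[[-0.003,-0.055,0.056,0,0,0,1],[-0.003,-0.055,0.056,0,0,0,1],[-0.003,-0.05,0.055,0,0,0,1],[0,0,0,0,0,0,1]]'; python3 - <<'E'
from d import *
to(-.071,0,.040)
E
```

```text
time: 14.15
ee_pos: [0.5031, 0.1233, 0.0638]
tcp_rot: [135.1, 0.6, 99.7]
wrist_force: [0.0, 0.1, 0.0]
opening: 0.0002
box frame -0.0912 0.0018 0.0638 pitch 45.1 az 9.1 F [0.  0.1 0. ]
(-0.071, 0, 0.04) tool units total [-0.011 -0.01   0.124]
```

```bash
python3 - <<'E'
from d import *
o=bot.get_obs();print(o["q"].round(2),o["qd"].round(1))
to(-.100,0,.064);to(-.1,0,.04)
s=bot.camera("scene")
cv2.imwrite("pics/s8.png",cv2.resize(s[120:200,300:400,::-1],None,fx=7,fy=7))
E
```

```text
box frame -0.0912 0.0018 0.0638 pitch 45.1 az 9.1 F [0.  0.1 0. ]
[ 16.72 -44.78 -58.73  31.37  -5.38   4.53] [ 0.2 -1.2  4.7  1.7 -0.   0.2]
(-0.1, 0, 0.064) tool units total [-0.005 -0.024 -0.026]
(-0.1, 0, 0.04) tool units total [-0.004 -0.092  0.042]
```

View pics/s8.png

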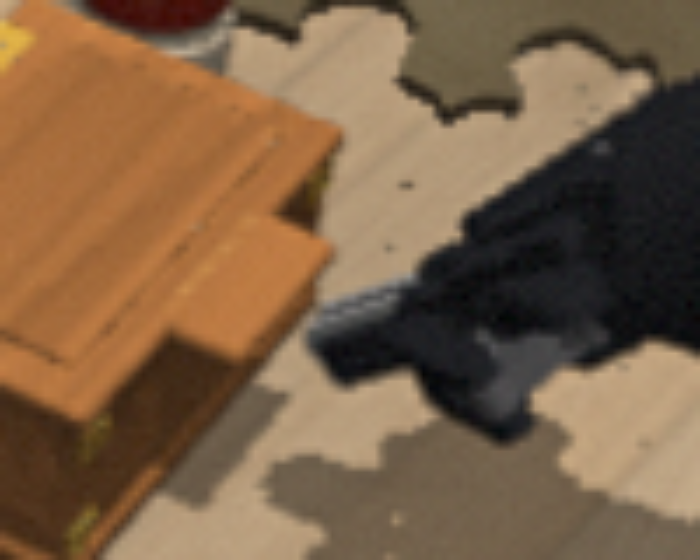

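```bash
python3 -m pendant '[[-0.004,-0.04,0,0,0,0,1],[0,-0.04,0.03,0,0,0,1],[0,-0.02,0.02,0,0,0,1],[0,0,0,0,0,0,1],[0,0,0,0,0,0,1]]'; python3 - <<'E'
from d import *
o=bot.get_obs();print(o["q"].round(2),o["qd"].round(1))
to(-.1,0,.04);to(-.07,0,.04)
E
```

```text
time: 14.7
ee_pos: [0.4972, 0.1215, 0.0446]
tcp_rot: [134.5, 0.5, 99.7]
wrist_force: [0.5, -0.9, -0.2]
opening: -0.0002
box frame -0.0973 0.0007 0.0446 pitch 44.5 az 9.2 F [ 0.5 -0.9 -0.2]
[ 16.71 -45.99 -61.74  28.97  -5.36   4.53] [ 0.   0.1 -0.4 -0.2  0.   0. ]
(-0.1, 0, 0.04) tool units total [-0.002 -0.021  0.005]
(-0.07, 0, 0.04) tool units total [-0.01   0.063  0.09 ]
```

```bash
python3 -m pendant '[[-0.002,0.015,0.025,0,0,0,1],[-0.002,0.015,0.024,0,0,0,1],[-0.002,0.015,0.024,0,0,0,1],[0,0,0,0,0,0,1],[0,0,0,0,0,0,1]]'; python3 - <<'E'
from d import *
dd(0,0,.01);dd(.01,0,0)
s=bot.camera("scene")
cv2.imwrite("pics/s9.png",cv2.resize(s[120:200,300:400,::-1],None,fx=7,fy=7))
E
```

```text
time: 15.2
ee_pos: [0.5196, 0.1238, 0.0406]
tcp_rot: [134.4, 0.5, 99.7]
wrist_force: [0.7, -0.5, -1.0]
opening: 0.0001
box frame -0.0747 0.0006 0.0406 pitch 44.4 az 9.2 F [ 0.7 -0.5 -1. ]
(0, 0, 0.01) units [-0.0004  0.0286 -0.028 ]
(0.01, 0, 0) units [-0.0026  0.0279  0.0285]
```

View pics/s9.png

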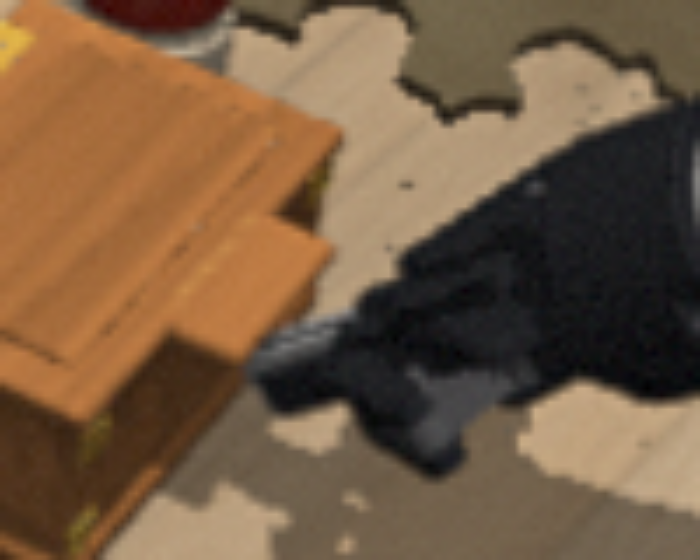

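Fingertip is under the tab. Moving in a touch more and then lifting slowly.

```bash
python3 -m pendant '[[-0.001,0.01,0.01,0,0,0,1],[0,0.008,-0.008,0,0,0,1],[0,0.014,-0.014,0,0,0,1],[0,0.014,-0.014,0,0,0,1],[0,0.014,-0.014,0,0,0,1],[0,0.014,-0.014,0,0,0,1],[0,0.014,-0.014,0,0,0,1],[0,0,0,0,0,0,1]]'; python3 - <<'E'
from d import *
s=bot.camera("scene")
cv2.imwrite("pics/s10.png",cv2.resize(s[100:200,260:400,::-1],None,fx=5.5,fy=5.5))
E
```

```text
time: 16.05
ee_pos: [0.5226, 0.1244, 0.0716]
tcp_rot: [134.4, 0.5, 99.7]
wrist_force: [-1.8, -0.4, -0.1]
opening: 0.0
box frame -0.0717 0.0009 0.0716 pitch 44.4 az 9.2 F [-1.8 -0.4 -0.1]
```

View pics/s10.png

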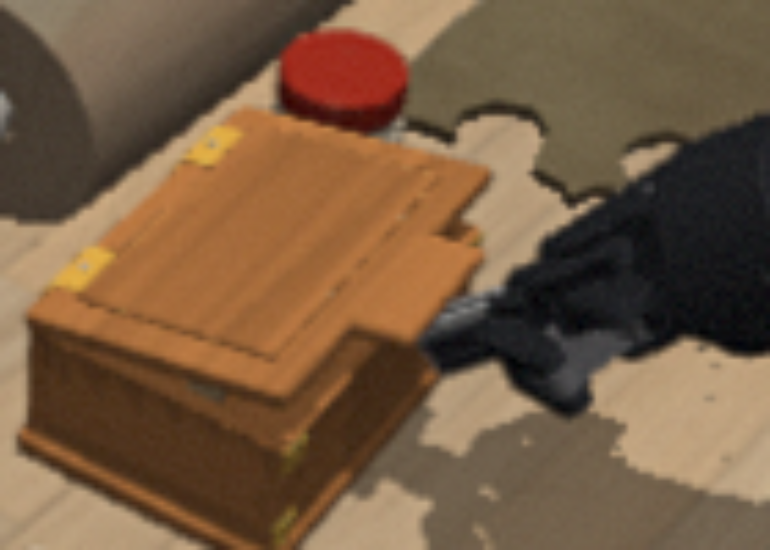

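```bash
python3 -m pendant '[[0,0.0277,-0.0203,0,0,0,1],[0,0.029,-0.0184,0,0,0,1],[-0.001,0.0302,-0.0163,0,0,0,1],[-0.001,0.0313,-0.0141,0,0,0,1],[-0.001,0.0322,-0.0119,0,0,0,1],[-0.001,0.033,-0.0097,0,0,0,1],[-0.001,0.0336,-0.0073,0,0,0,1],[-0.001,0.034,-0.005,0,0,0,1],[-0.002,0.0343,-0.0026,0,0,0,1],[-0.002,0.0344,0,0,0,0,1],[0,0,0,0,0,0,1]]'; python3 - <<'E'
from d import *
p,r=T();d=p-B;k=np.array([d@ex+.0078,p[2]+.0078])-[.055,.066];print("rho",np.hypot(*k),"phi",np.arctan2(k[1],-k[0]))
s=bot.camera("scene")
cv2.imwrite("pics/s11.png",cv2.resize(s[80:200,250:410,::-1],None,fx=4.8,fy=4.8))
E
```

```text
time: 17.2
ee_pos: [0.5633, 0.1295, 0.1541]
tcp_rot: [134.4, 0.5, 99.7]
wrist_force: [0.2, 0.1, 0.8]
opening: -0.0001
box frame -0.0307 0.0017 0.1541 pitch 44.3 az 9.2 F [0.2 0.1 0.8]
rho 0.12353174667307491 phi 0.8889472126557442
```

View pics/s11.png

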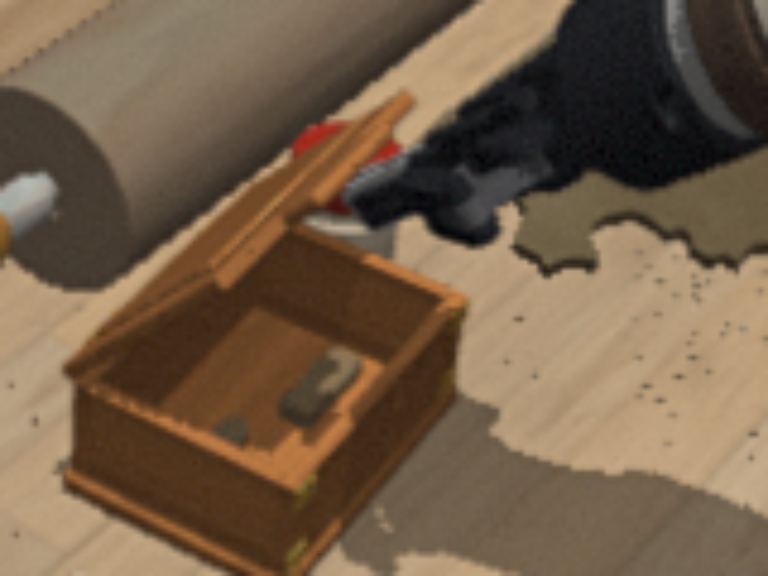

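```bash
python3 -m pendant '[[-0.001,0.0339,0.008,0,0,0,1],[-0.001,0.0334,0.010,0,0,0,1],[-0.001,0.0328,0.0125,0,0,0,1],[-0.001,0.032,0.0145,0,0,0,1],[-0.001,0.031,0.0165,0,0,0,1],[-0.001,0.026,0.016,0,0,0,1],[0,0,0,0,0,0,1]]'; python3 - <<'E'
from d import *
p,r=T();d=p-B;k=np.array([d@ex+.0078,p[2]+.0078])-[.055,.066];print("rho",np.hypot(*k),"phi",np.arctan2(k[1],-k[0]))
s=bot.camera("scene")
cv2.imwrite("pics/s12.png",cv2.resize(s[60:200,230:410,::-1],None,fx=4.2,fy=4.2))
E
```

```text
time: 17.95
ee_pos: [0.6136, 0.1366, 0.1744]
tcp_rot: [134.4, 0.5, 99.7]
wrist_force: [-0.0, 1.0, 0.3]
opening: -0.0
box frame 0.0201 0.0035 0.1744 pitch 44.4 az 9.2 F [-0.   1.   0.3]
rho 0.11936420766893986 phi 1.3413811528933652
```

View pics/s12.png

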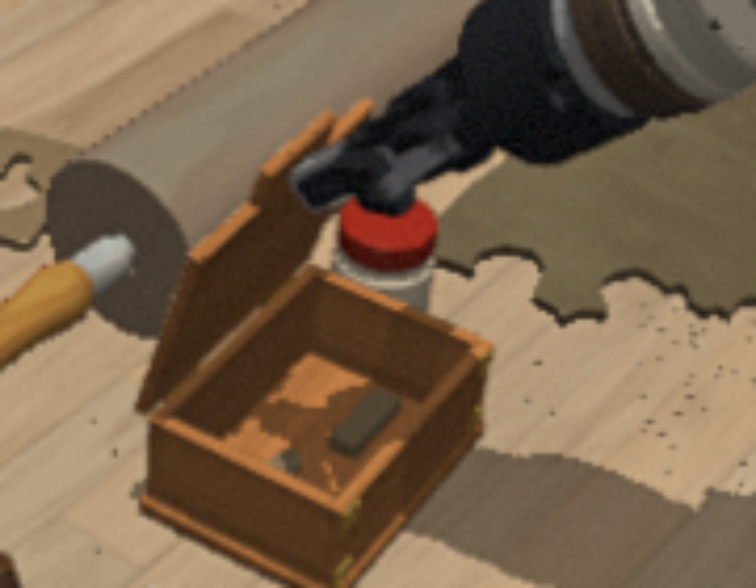

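```bash
python3 -m pendant '[[-0.001,0.0125,0.0114,0,0,0,1],[-0.001,0.0125,0.0114,0,0,0,1],[-0.001,0.0125,0.0114,0,0,0,1],[-0.001,0.012,0.0114,0,0,0,1],[-0.001,0.012,0.0114,0,0,0,1],[-0.001,0.012,0.0114,0,0,0,1],[-0.001,0.0114,0.0114,0,0,0,1],[-0.001,0.0114,0.0114,0,0,0,1],[-0.001,0.0114,0.0114,0,0,0,1],[-0.001,0.0114,0.0114,0,0,0,1],[0,0,0,0,0,0,1],[0,0,0,0,0,0,1]]'; python3 - <<'E'
from d import *
p,r=T();d=p-B;k=np.array([d@ex+.0078,p[2]+.0078])-[.055,.066];print("rho",np.hypot(*k),"phi",np.arctan2(k[1],-k[0]))
s=bot.camera("scene")
cv2.imwrite("pics/s13.png",cv2.resize(s[60:200,230:410,::-1],None,fx=4.2,fy=4.2))
E
```

```text
time: 19.2
ee_pos: [0.6573, 0.1413, 0.1746]
tcp_rot: [134.5, 0.5, 99.7]
wrist_force: [0.6, -0.7, 0.6]
opening: -0.0002
box frame 0.064 0.0036 0.1746 pitch 44.5 az 9.2 F [ 0.6 -0.7  0.6]
rho 0.11759957449467966 phi 1.7144593486344295
```

View pics/s13.png

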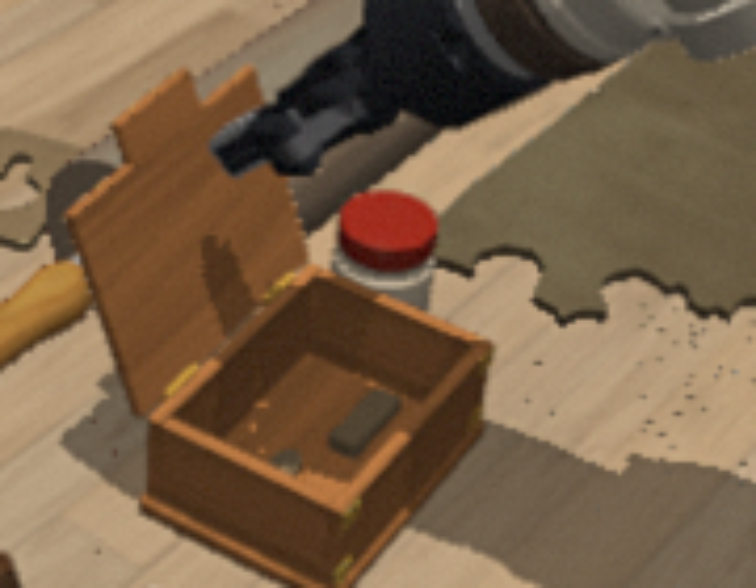

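The lid has tipped back to its stop and left the finger. Retracting up and back along the tool.

```bash
python3 -m pendant '[[0,-0.03,-0.03,0,0,0,1],[0,0,-0.12,0,0,0,1],[0,0,-0.15,0,0,0,1],[0,0,-0.15,0,0,0,1],[0,0,-0.1,0,0,0,1],[0,0,0,0,0,0,1],[0,0,0,0,0,0,1],[0,0,0,0,0,0,1]]'; python3 - <<'E'
from d import *
t=bot.camera("top");s=bot.camera("scene")
cv2.imwrite("pics/t14.png",cv2.convertScaleAbs(cv2.resize(t[100:290,220:410,::-1],None,fx=3,fy=3,interpolation=cv2.INTER_CUBIC),alpha=2));cv2.imwrite("pics/s14.png",s[:,:,::-1])
o=bot.get_obs();print(o["q"].round(1),o["qd"].round(2))
# tab end for lid at 1.95: expected point vs picture
h=B+ex*.055+[0,0,.066];th=1.95
for w in(-.03,.03):print(proj("scene",h+ex*(-.134*np.cos(th))+ey*w+[0,0,.134*np.sin(th)]))
E
```

```text
time: 20.05
ee_pos: [0.5471, 0.1232, 0.2663]
tcp_rot: [134.7, 0.5, 99.8]
wrist_force: [0.9, 0.1, -0.7]
opening: 0.0004
box frame -0.0475 -0.0029 0.2663 pitch 44.7 az 9.2 F [ 0.9  0.1 -0.7]
[ 14.6 -37.9 -33.4  49.3  -3.9   3.1] [-0.09  0.53  0.1   0.12 -0.04 -0.08]
[[275.32463684  74.35347095]]
[[257.9183876   87.92978384]]
```

View pics/s14.png

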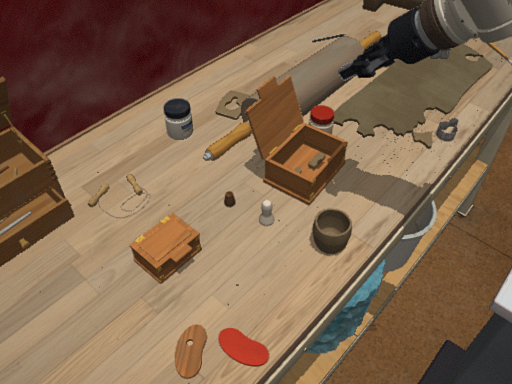

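View pics/t14.png

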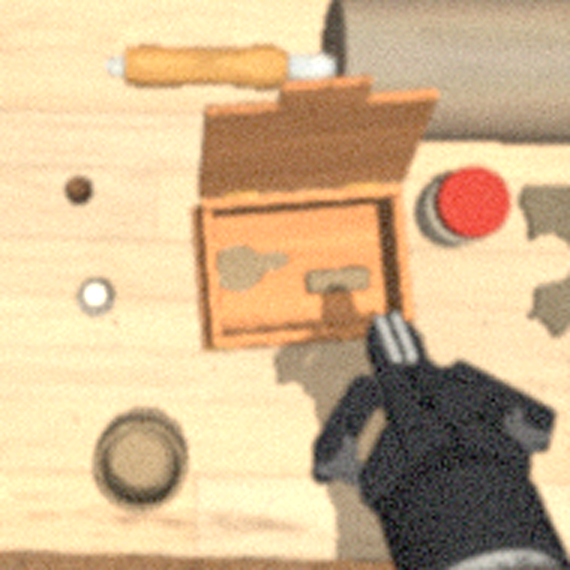

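```bash
python3 -c "
from workcell import bot
print(bot.job_done())"
```

```text
the job is handed in; nothing more can be done
None
```

I pushed the pot left past the end of the box and tipped the lid open to its stop. The job was handed in at about 20 s of the 64 s allowed, and no verdict was reported.

- **Pot:** I pushed it along the table with half-closed fingers at up to about 55 mm/s. Before the lid was touched, it measured about 133 mm left of the box's centre, upright. The last pictures show it in the same place. It was never gripped.
- **Lid:** I put the shut fingertip under the tab and lifted along the hinge arc until the lid fell back on its own. In the last scene picture the tab end lies within a few pixels of where it should be at the 1.95 rad stop. I judged that by eye; the hinge angle itself cannot be read.
- **Forces:** the wrist readings I took stayed at 2 N or less. They were taken at the end of each move, so a brief higher peak would not show.
- **Bystanders:** the stamp, jar and cone plug show no visible shift. I compared them by eye and did not measure them again at the end.
- **Finish:** the arm is about 0.27 m above the table at the fingertip and clear of everything.

**What did not go to plan:**
- Several moves stopped 10–20 mm short and were made up from the measured pose.
- The first jaw turn ended at joint 6's 180° limit, reading 180.003°. I turned it back half a turn before going on.
- The arm could not reach the tab at a shallow angle, so I lifted the lid with the tool tilted about 45° down.

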